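# Re-index the tilting fitting board from slope to level

## Robot

A 6-joint arm with a two-finger parallel gripper is mounted at the origin on the work surface. World frame = base frame: x ahead of the robot, y to its left, z up, the work surface at z = 0. Lengths are in m, angles in rad, forces in N, time in s.
With the tool pointing down it reaches from about 0.325 to 0.9 m from the base axis. Payload 6.1 kg.
Tool frame: the origin (TCP) lies at the very end of the fingers, on their centre line; the grasp point (between the pads) lies 19 mm behind it (r.grasp_offset is the z of the grasp point in the tool frame, in m); z points along the fingers, y is the line along which they close (so a half turn about z gives the same grasp; the last joint's range is limited). The gripper opens to 85 mm and grips with 20 to 120 N. Pads are 22 mm wide; open, the fingers measure 114 mm over their backs; the gripper's body (76 mm by 85 mm) begins 54 mm behind the grasp point. The pads swing forward as they close: fully open they stand 13 mm farther back than shut.
Start: joints at [-0.126, 0.22, 1.526, -0, 1.395, -0.126], TCP at [0.625, -0, 0.231] pointing down, gripper open.
Joint ranges: [-2.98, 2.98], [-0.91, 2.08], [0.09, 2.57], [-1.24, 4.39], [0.2, 2.65], [-2.68, 2.68]. Speed limits (rad/s): [2.57, 2.57, 3.01, 3.14, 3.14, 3.14].

## Interface

Orientations are given as a rotation vector (axis times angle).
In Python, from rig import r gives the robot as it stands.
- The arm moves only by the shell command python3 -m pendant 'ROWS' [FORCE]. ROWS is JSON, a list of rows, each a list of 3 entries, a list of its own where there are three numbers: the opening, from 0 (shut) to 1 (fully open), then the shift along the tool's x, y, z in m, then the turn about the tool's z in degrees. In form: [[fingers, [dx, dy, dz], turn], ...]. A call has 1 to 20 rows; each row shifts and turns the commanded pose from where the row before left it, along the tool's axes as they then stand; what a row does not reach is not made up. A row lasts 1/10 s, in which the tool goes at most 50 mm and 8.59 degrees, less where a joint would pass 70% of its speed; a pose out of reach is approached as far as the arm can. A call with a gripper value outside its range is refused whole. The fingers move at their own pace and stop on an object; FORCE is the grip in N (left out, the last holds). Time passes only in rows, so rows that do not move let the fingers close. It gives the time, the measured TCP pose, the force, the opening and the grip force at its end, in the units of the state.
- r.sense(): the state, without advancing time (a new reading comes with each control period).
- r.get_image(name): name is "scene" or "side" or "wrist"; returns the picture (384x512x3 uint8, red, green, blue); there is no depth.
- r.calibration(name): a dict with "fovy" (degrees; the focal length in pixels is half the picture's height over the tangent of half this angle, whatever the lens; pixels are square), "cx", "cy" (the principal point, pixels), "R" (3x3) and "t" (3): a world point X has camera coordinates R X + t. Camera axes: x right, y down, z forward; pixel columns grow to the right and rows downward; lengths in m; the calibration is good to about 2 mm. A picture is of the moment at which its call begins: read the wrist's pose just before it. calibration takes no time and is no camera call; for the wrist camera it gives the pose at the moment of the call.
- r.sign_off(): hands the job in; it is judged then, once.
The state is a dict: "t": time; "qpos": joint angles; "dq": joint speeds; "tau": joint torques, N m; "tool_pos": TCP position; "tool_rot": TCP orientation; "contact_force": force on the tool from outside, world axes, zero at the start; "wrist_torque": the same for the moment, N m; "width": opening from 0.0 (shut) to 1.0 (fully open); "gripper_force": force on a finger pad.
Only numpy, scipy, OpenCV 4.12 (cv2) and the standard library are available. Lean on these libraries where they do the work, as an engineer would, in place of code of your own. Each camera call takes 0.05 s, during which the arm holds its last target. There are 200 camera calls.

## Task

Bring the tilting fitting board from its sloping position down to level and lock it there: pull the red T-handled index plunger right out, twist it into its rest notch so that it stays retracted on its own, then lower the board gently, without letting it slam, until it lies level on its rests, and finally turn the plunger back so that it springs fully home in the level hole. Leave the other things on the counter where they are.

Things in the scene. Friction and masses are not known exactly. Their poses are not given: they have to be found in the camera images.
- fixture: Green base plate (250 x 380 x 12 mm, bolted to the counter) of the tilting fitting board, with two cheeks that carry the board's swing axis, the line x = 0, z = 95 mm. Origin on the counter under the board's middle; x to the board's back edge (the high one while it slopes, farthest from the robot), y along the swing axis toward the plunger, z up.
- sleeve_mouth (a point): Fixed. Middle of the top of the plunger's steel sleeve, 106 mm from the swing axis. Sleeve 42 mm across, on a green bracket over the dark index drum (90 mm across, y = 168 mm, turns with the board). z points out along the plunger, which leans 30 deg from vertical toward the fixture's -x (the robot); y along the swing axis.
- board_tilt (a joint): Board angle above level, rad: 0.61 (35 deg) at the start, locked by the plunger's nose in the drum's slope hole (0.03 rad of play, gives a little if forced); 0 = level on its rests, a hard stop, the level hole then right under the plunger. Range 0 to 0.70. Unlocked it stays at any angle by friction (0.35 N m): 6 to 10 N pressed down near the back edge lowers it.
- push_spot (a point): On the board's upper face, mid-width, 72 mm behind the swing axis, 18 mm short of the back edge: a good place to press. Coming down it swings on an arc, 16 mm backward; a fingertip pressed straight down may bite and drag. x in the face to the back edge, z its normal, up. Board: aluminium, 180 x 224 x 12 mm, centred on the axis, bare behind it; in front sash rail and handle, 75 mm high.
- tee_grip (a point): Centre of the plunger's red T-handle, a round bar 16 mm thick, 72 mm long; at home 132 mm from the swing axis, 209 mm above the counter, parallel to the swing axis. z points out along the plunger (the pull, 30 deg from vertical), y along the bar. Below it a 12 mm stem, bare for 18 mm between bar and sleeve top at home.
- plunger_pull (a joint): How far the plunger is pulled out along its axis, m: 0 home, 0.022 the limit. Spring: 7 N at home, 15 N at 0.016. A brass cross pin on the stem rides in the sleeve's crown: it can turn only beyond 0.0155; in the rest notch it settles at 0.0115, behind a 4 mm wall on the home side. The nose leaves its drum hole at 0.009; let go off a hole it stands out about 0.009.
- plunger_twist (a joint): Turn of the T-handle about the plunger's axis, rad, anticlockwise seen from the handle's end: 0 home (0.1 of play), rest notch at 1.22 (70 deg), where the pin can lie from 1.05 to 1.40; a tall stop ends the turn at about 1.40. Almost no friction.
- bell: Chrome push-button desk bell on a black foot, 88 mm across, 57 mm tall, loose. Origin at the centre of its underside, z up. Bystander.
- shim_pack: Blue rigid case of glazing shims, 125 x 82 x 33 mm, loose. Origin at the centre of its underside. Bystander.
- vent_cover: Copper trickle vent cover lying flat, 34 x 230 x 15 mm, long along its y, loose. Origin at the centre of its underside. Bystander.

How it is judged:
By the outcome, as a careful person would: the job done as asked, in the order asked, and still so for the second after the job is handed in, with the robot touching nothing.
It also fails if it takes over 64 s, if anything falls off the work surface, if the arm or the gripper's body presses on something with over 40 N, if the wrist force passes 120 N, or if a joint passes its speed limit or range.

## Working session

There is one attempt and no reset: what is moved stays moved. The work goes in short steps, Python scripts to look and compute and a shell command to move; the robot and the scene stay as the last step left them, time stands still between calls to the robot, and variables do not carry over. Pictures are saved under pics/ and viewed, at most 10 in all, crops included, and the job is handed in when it is done.

```bash
ls; mkdir -p pics
python3 - <<'E'
from rig import r
import cv2,numpy as np
print(r.sense(), r.grasp_offset)
ims=[]
for n in ["scene","side","wrist"]:
    c=r.calibration(n);print(n,c)
    im=r.get_image(n);cv2.imwrite(f"pics/{n}0.png",im[:,:,::-1])
    np.save(f"pics/{n}0.npy",im)
E
```

```text
pics
{'t': 0.0, 'qpos': array([-1.26083512e-01,  2.21262654e-01,  1.52764483e+00, -1.14591808e-05,
        1.39469384e+00, -1.26109294e-01]), 'dq': array([-0.00243715,  0.0011073 ,  0.00058109, -0.00321558, -0.00126364,
       -0.00107276]), 'tau': array([-5.06932320e-04, -4.96913910e+01, -3.89390445e+01, -4.46828235e-04,
        1.12446505e-02,  2.49123751e-06]), 'tool_pos': array([6.24377978e-01, 8.15257378e-05, 2.30158776e-01]), 'tool_rot': array([-2.22029240e+00, -2.22035412e+00,  1.94579574e-03]), 'contact_force': array([0.01850039, 0.66040592, 0.15800298]), 'wrist_torque': array([-0.03350339, -0.02243291,  0.01304782]), 'gripper_force': 0.0, 'width': 1.0025816392610973} -0.0187
scene {'fovy': 50.98113088591902, 'cx': 253.3400384744623, 'cy': 196.6324349388763, 'R': array([[-8.86531346e-01,  4.62668372e-01,  3.86555438e-04],
       [ 2.56394124e-01,  4.91978823e-01, -8.31996930e-01],
       [-3.85128842e-01, -7.37492248e-01, -5.54780100e-01]]), 't': array([ 0.58854794, -0.04216942,  1.25040439])}
side {'fovy': 50.8005192762775, 'cx': 256.9687123574697, 'cy': 191.50819693246504, 'R': array([[-0.98223475, -0.18762928, -0.00318552],
       [-0.09730372,  0.52375076, -0.84629612],
       [ 0.16045835, -0.8309515 , -0.53270323]]), 't': array([0.66340473, 0.17570086, 0.99551925])}
wrist {'fovy': 69.71675279047886, 'cx': 258.61593473576926, 'cy': 194.86836048086744, 'R': array([[ 9.99996508e-01, -1.00087073e-03, -2.44602745e-03],
       [-2.24303368e-04, -9.54319009e-01,  2.98789522e-01],
       [-2.63334018e-03, -2.98787930e-01, -9.54315901e-01]]), 't': array([-0.62386104, -0.03856433,  0.38024886])}
```

View pics/scene0.png

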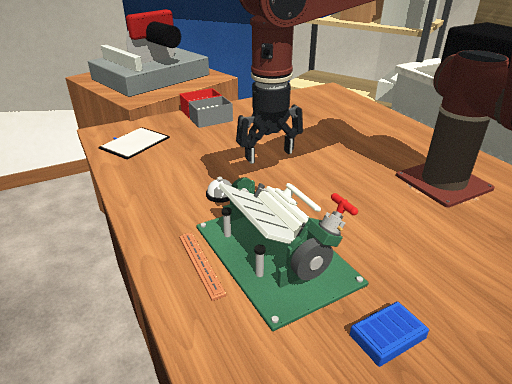

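View pics/side0.png

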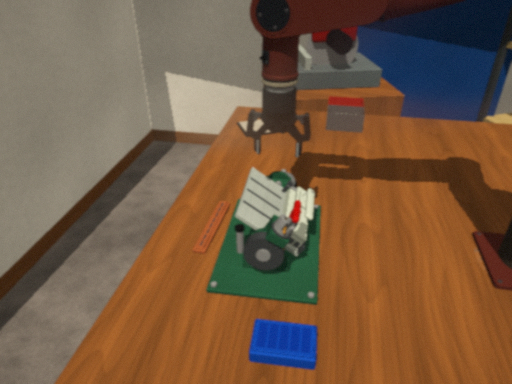

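The scene view shows the red tee near (343,204) and plate corners near (198,222), (276,326) and (366,283). The side view shows the tee near (296,212) and plate corners near (209,290) and (317,301). Next I'll triangulate the tee and the plate.

```bash
cat > h.py <<'E'
import numpy as np,cv2
from rig import r
def K(c):
    f=192/np.tan(np.radians(c['fovy'])/2); return np.array([[f,0,c['cx']],[0,f,c['cy']],[0,0,1]])
def ray(c,p):
    R,t=np.array(c['R']),np.array(c['t']); d=R.T@np.linalg.inv(K(c))@[p[0],p[1],1]; return -R.T@t,d/np.linalg.norm(d)
def plane(c,p,z):
    o,d=ray(c,p); return o+d*(z-o[2])/d[2]
def tri(obs):
    A=np.zeros((3,3));b=np.zeros(3)
    for c,p in obs:
        o,d=ray(c,p);M=np.eye(3)-np.outer(d,d);A+=M;b+=M@o
    X=np.linalg.solve(A,b)
    return X,[np.linalg.norm(proj(c,X)-p) for c,p in obs]
def proj(c,X):
    q=K(c)@(np.array(c['R'])@X+c['t']);return q[:2]/q[2]
def redmask(im,roi):
    h=cv2.cvtColor(im,cv2.COLOR_RGB2HSV);m=cv2.inRange(h,(0,170,90),(6,255,255))|cv2.inRange(h,(174,170,90),(180,255,255))
    z=np.zeros_like(m);x0,y0,x1,y1=roi;z[y0:y1,x0:x1]=m[y0:y1,x0:x1];return z
def greenmask(im):
    h=cv2.cvtColor(im,cv2.COLOR_RGB2HSV);return cv2.inRange(h,(60,100,20),(90,255,255))
E
python3 - <<'E'
from h import *
S=np.load('pics/scene0.npy');D=np.load('pics/side0.npy');cs,cd=r.calibration('scene'),r.calibration('side')
for n,im,roi in (('s',S,(325,185,365,220)),('d',D,(285,195,310,230))):
    m=redmask(im,roi);ys,xs=np.nonzero(m);print(n,len(xs),xs.min(),xs.max(),ys.min(),ys.max(),xs.mean(),ys.mean(),cv2.minAreaRect(np.c_[xs,ys].astype(np.float32)))
    g=greenmask(im);k=max(cv2.findContours(g,0,2)[0],key=cv2.contourArea);hl=cv2.convexHull(k);print(cv2.approxPolyDP(hl,4,True)[:,0].tolist())
a=cv2.resize(S[175:335,180:380],None,fx=3,fy=3,interpolation=2)
b=cv2.resize(D[160:310,195:335],None,fx=3,fy=3,interpolation=2)
cv2.imwrite('pics/a.png',a[:,:,::-1])
cv2.imwrite('pics/b.png',b[:,:,::-1])
E
```

```text
s 285 331 357 193 214 343.5263157894737 204.42456140350876 ((342.3724060058594, 205.3310089111328), (30.726829528808594, 14.283823013305664), 41.633541107177734)
[[230, 201], [318, 220], [341, 237], [366, 285], [272, 330], [197, 228]]
d 141 290 299 201 222 295.4609929078014 212.03546099290782 ((295.8500061035156, 211.4500274658203), (8.221921920776367, 21.187259674072266), 18.434947967529297)
[[319, 210], [315, 302], [208, 290], [233, 217]]
```

View pics/a.png

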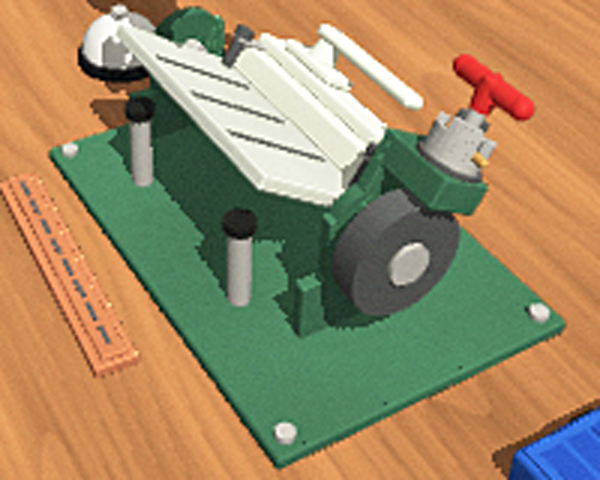

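View pics/b.png

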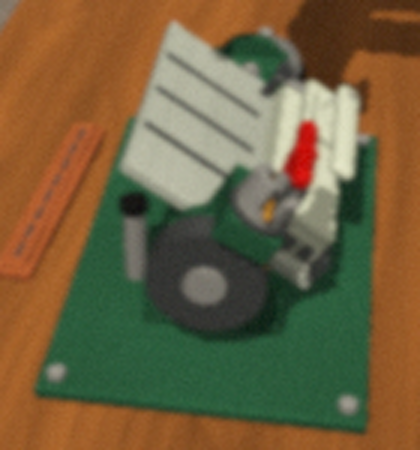

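The crops show the bar ends in the scene at about (334,196) and (356,212), with bolts at (203,225), (275,319) and (360,279). In the side view the bar ends are about (297,202) and (296,221), with bolts at (214,284) and (311,295).

Run:
```python
from h import *
cs,cd=r.calibration('scene'),r.calibration('side')
pr=lambda n,x:print(n,np.round(x[0],4),np.round(x[1],2))
pr('bA(+y-x?)',tri([(cs,(359.7,279)),(cd,(310.7,294.7))]))
pr('bB',tri([(cs,(275,319.3)),(cd,(213.7,284))]))
P={}
for n,p,c in(('sA',(359.7,279),cs),('sB',(275,319.3),cs),('sC',(203.3,224.7),cs),('dA',(310.7,294.7),cd),('dB',(213.7,284),cd)):
    P[n]=plane(c,p,.014);print(n,P[n].round(4))
pr('tee near',tri([(cs,(355.,210.5)),(cd,(295.7,219.5))]))
pr('tee far',tri([(cs,(335,197)),(cd,(297.3,203.))]))
pr('tee c',tri([(cs,(344.5,204)),(cd,(296,211.5))]))
A,B,C=(P['sA']+P['dA'])/2,(P['sB']+P['dB'])/2,P['sC']
print('lens AB',np.linalg.norm(A-B),'BC',np.linalg.norm(B-C))
y=(B-C)[:2];y/=np.linalg.norm(y);x=(B-A)[:2];print('yaw from y',np.degrees(np.arctan2(-y[0],y[1])),'from x',np.degrees(np.arctan2(x[1],x[0])))
mid=(A+C)/2;print('origin',mid)
yaw=np.arctan2(-y[0],y[1])
Rz=np.array([[np.cos(yaw),-np.sin(yaw),0],[np.sin(yaw),np.cos(yaw),0],[0,0,1]]);O=np.array([*mid[:2],0])
s,c=.5,3**.5/2
for n,q in(('tee pred',(-.132*s,.168,.095+.132*c)),('mouth',(-.106*s,.168,.095+.106*c))):
    X=O+Rz@q;print(n,X.round(4),proj(cs,X).round(1),proj(cd,X).round(1))
```

```text
bA(+y-x?) [0.5132 0.2165 0.0162] [0.74 0.73]
bB [0.7323 0.2238 0.0148] [0.61 0.52]
sA [0.5102 0.2131 0.014 ]
sB [0.7313 0.2219 0.014 ]
sC [ 0.7438 -0.1293  0.014 ]
dA [0.5135 0.2165 0.014 ]
dB [0.7326 0.2246 0.014 ]
tee near [0.5561 0.2107 0.2112] [1.1  1.05]
tee far [0.5594 0.1529 0.2103] [0.37 0.35]
tee c [0.5587 0.1824 0.2101] [0.85 0.81]
lens AB 0.22023334532365413 BC 0.35273740964948813
yaw from y 1.925602437075533 from x 2.2062604071509564
origin [0.62783914 0.04275448 0.014     ]
tee pred [0.5562 0.2084 0.2093] [354.2 211.8] [296.  218.6]
mouth [0.5692 0.2089 0.1868] [347.4 223.2] [289.  227.1]
```

```bash
cat > look.py <<'E'
from h import *
import sys
n=sys.argv[1];s=r.sense();c=r.calibration('wrist');im=r.get_image('wrist')
np.savez(f'pics/w{n}.npz',im=im,**{k:np.array(v) for k,v in c.items()})
cv2.imwrite(f'pics/w{n}.png',im[:,:,::-1])
m=redmask(im,(0,0,512,384));k=max(cv2.findContours(m,0,2)[0],key=cv2.contourArea)
print(s['tool_pos'],cv2.contourArea(k),cv2.minAreaRect(k),k[:,0].min(0),k[:,0].max(0))
E
python3 -m pendant '[[1,[0,0,-0.035],0],[1,[0,0,-0.035],0],[1,[0.04,-0.03,0],0],[1,[0.04,-0.03,0],0],[1,[0.03,-0.008,0],0],[1,[0,0,0],0],[1,[0,0,0],0]]' 40; python3 look.py 1
python3 -m pendant '[[1,[0.04,0,0],0],[1,[0.04,0,0],0],[1,[0.015,0,0],0],[1,[0,0,0],0],[1,[0,0,0],0],[1,[0,0,0],0]]'; python3 look.py 2
```

```text
t: 0.85
tool_pos: [0.5568, 0.1105, 0.3012]
tool_rot: [2.219, 2.223, -0.0]
contact_force: [0.3, 0.2, -0.1]
width: 1.0
gripper_force: 0.0
[0.55676758 0.11046037 0.30123888] 1689.5 ((263.0, 115.0), (90.0, 28.0), 90.0) [249  70] [277 160]
t: 1.5
tool_pos: [0.5574, 0.2034, 0.3011]
tool_rot: [2.223, 2.219, -0.001]
contact_force: [-0.2, -0.5, -0.1]
width: 0.999
gripper_force: 0.0
[0.55736403 0.20342766 0.3011095 ] 1194.5 ((262.5, 221.0), (72.0, 25.0), 90.0) [250 185] [275 257]
```

View pics/w2.png

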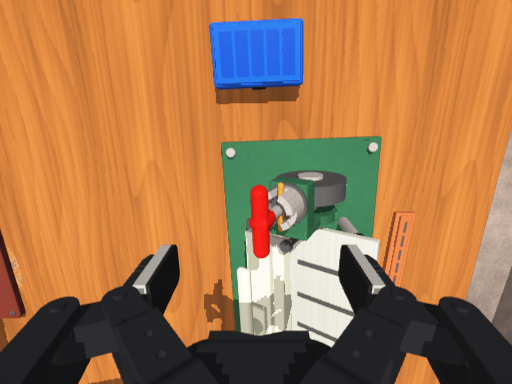

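View pics/w1.png

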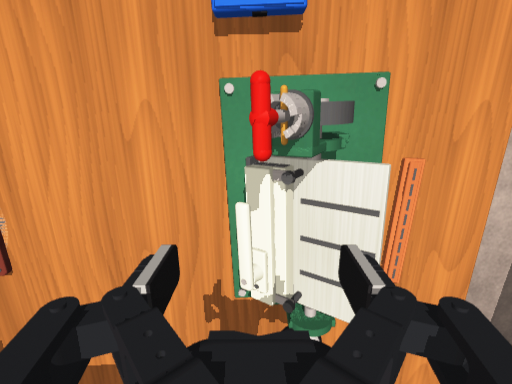

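The wrist views show the bar nearly vertical in the image: ends at (261,70) and (262,160) in w1, and (260,185) and (261,257) in w2. The board's back +y corner is at (389,165) in w1 and (378,238) in w2.

Run:
```python
from h import *
c=[np.load(f'pics/w{i}.npz') for i in (1,2)]
pr=lambda n,a,b:print(n,*[np.round(v,4) for v in tri([(c[0],a),(c[1],b)])])
pr('barY+',(260.5,70),(259.5,185));pr('barY-',(262.5,160),(261.5,257))
pr('bar near',(260.5,79),(259.7,193))
pr('board corner',(389,165),(378,238))
pr('bolt A',(229,88.5),(230.5,153));pr('bolt B',(381.5,83),(373.5,147.5))
yaw=np.radians(2)
s,cc=np.sin(.61),np.cos(.61)
x,z=.09*cc-.006*s,.095+.09*s+.006*cc
print('corner local x,z',x,z)
```

```text
barY+ [0.5581 0.2152 0.2095] [0.0139 0.0123]
barY- [0.5599 0.1448 0.2113] [0.0739 0.0661]
bar near [0.5582 0.2085 0.2116] [0.0852 0.0755]
board corner [0.7062 0.1247 0.1313] [0.1689 0.1552]
bolt A [0.5138 0.214  0.0186] [0.0236 0.0221]
bolt B [0.7336 0.2217 0.0169] [0.1898 0.176 ]
corner local x,z 0.07033111684549026 0.1514759595161162
```

```bash
python3 -m pendant '[[0.6,[0,0.001,0.03],-2],[0.6,[0,0,0.03],0],[0.6,[0,0,0.02],0],[0.6,[0,0,0.0135],0],[0.6,[0,0,0.01],0],[0.6,[0,0,0],0],[0.6,[0,0,0],0],[0,[0,0,0],0],[0,[0,0,0],0],[0,[0,0,0],0],[0,[0,0,0],0],[0,[0,0,0],0],[0,[0,0,0],0],[0,[0,0,0],0]]' 40
```

```text
t: 2.95
tool_pos: [0.5582, 0.2052, 0.1988]
tool_rot: [2.182, 2.26, 0.001]
contact_force: [-3.2, -0.0, 6.1]
width: 0.166
gripper_force: 38.9
```

```bash
python3 -m pendant '[[0,[0,-0.002,-0.0035],0],[0,[0,-0.002,-0.0035],0],[0,[0,-0.002,-0.0035],0],[0,[0,-0.002,-0.0035],0],[0,[0,0,0],0],[0,[0,0,0],0]]' 50;  python3 -m pendant '[[0,[0,-0.001,-0.0017],0],[0,[0,-0.001,-0.0017],0],[0,[0,0,0],0],[0,[0,0,0],0]]'
```

```text
t: 3.55
tool_pos: [0.5513, 0.2049, 0.2105]
tool_rot: [2.181, 2.259, 0.004]
contact_force: [9.2, 2.3, -9.9]
width: 0.168
gripper_force: 49.0
t: 3.95
tool_pos: [0.5495, 0.2048, 0.2135]
tool_rot: [2.181, 2.258, 0.004]
contact_force: [10.2, 1.7, -12.0]
width: 0.164
gripper_force: 48.9
```

Run:
```python
import numpy as np
e=25;p=np.radians(np.linspace(0,72,13))
P=e*np.stack([-.866*np.sin(p),np.cos(p),-.5*np.sin(p)],1);ps=np.arctan2(.866*np.sin(p),np.cos(p))
for i in range(12):
    d=P[i+1]-P[i];s=ps[i];print(np.round([d@[-np.sin(s),np.cos(s),0],d@[np.cos(s),np.sin(s),0],-d[2],-np.degrees(ps[i+1]-s)],2))
```

```text
[-0.14 -2.26  1.31 -5.2 ]
[-0.2  -2.27  1.29 -5.23]
[-0.27 -2.28  1.26 -5.29]
[-0.33 -2.29  1.22 -5.37]
[-0.38 -2.31  1.17 -5.48]
[-0.42 -2.34  1.1  -5.61]
[-0.46 -2.37  1.02 -5.77]
[-0.47 -2.4   0.93 -5.94]
[-0.48 -2.44  0.82 -6.12]
[-0.47 -2.47  0.71 -6.3 ]
[-0.44 -2.51  0.59 -6.48]
[-0.39 -2.54  0.47 -6.64]
```

```bash
python3 -m pendant '[[0,[0,-0.0012,-0.002],0],[0,[0,0,0],0],[0,[-0.0001,-0.0023,0.0013],-5.2],[0,[-0.0002,-0.0023,0.0013],-5.2],[0,[-0.0003,-0.0023,0.0013],-5.3],[0,[-0.0003,-0.0023,0.0012],-5.4],[0,[0,0,0],0],[0,[0,0,0],0]]'; python3 -m pendant '[[0,[-0.0004,-0.0023,0.0012],-5.5],[0,[-0.0004,-0.0023,0.0011],-5.6],[0,[-0.0005,-0.0024,0.001],-5.8],[0,[-0.0005,-0.0024,0.0009],-5.9],[0,[0,0,0],0],[0,[0,0,0],0]]'; python3 -c "
from h import *
im=r.get_image('scene');cv2.imwrite('pics/s1.png',cv2.resize(im[175:335,180:380],None,fx=3,fy=3,interpolation=2)[:,:,::-1])"
```

```text
t: 4.75
tool_pos: [0.5395, 0.2029, 0.2105]
tool_rot: [1.73, 2.62, 0.005]
contact_force: [10.5, 4.8, -12.2]
width: 0.163
gripper_force: 48.8
t: 5.35
tool_pos: [0.5319, 0.197, 0.2061]
tool_rot: [1.178, 2.911, 0.005]
contact_force: [9.7, 7.0, -11.9]
width: 0.163
gripper_force: 48.8
```

View pics/s1.png

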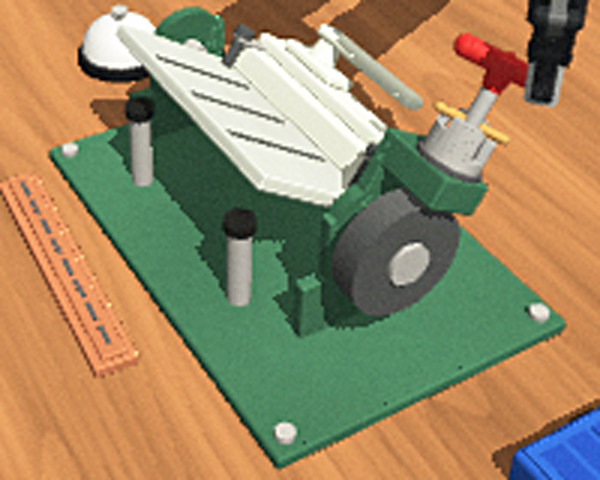

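```bash
python3 -m pendant '[[0,[-0.0005,-0.0024,0.0008],-6.1],[0,[-0.0005,-0.0025,0.0007],-6.3],[0,[-0.0004,-0.0025,0.0006],-6.5],[0,[-0.0002,-0.0014,0.0003],-3.5],[0,[0,0,0],0],[0,[0,0,0],0]]'; python3 -m pendant '[[0,[-0.0009,0.0004,0.0017],0],[0,[-0.0009,0.0004,0.0017],0],[0,[-0.0009,0.0004,0.0017],0],[0,[0,0,0],0],[0,[0,0,0],0]]';python3 -m pendant '[[0,[-0.0005,0.0002,0.0009],0],[0,[-0.0005,0.0002,0.0009],0],[0,[0,0,0],0],[0,[0,0,0],0]]'
```

```text
t: 6.0
tool_pos: [0.5273, 0.1886, 0.2032]
tool_rot: [-0.591, -3.085, -0.003]
contact_force: [7.9, 4.5, -12.3]
width: 0.163
gripper_force: 48.9
t: 6.5
tool_pos: [0.5293, 0.1887, 0.1998]
tool_rot: [-0.59, -3.084, -0.002]
contact_force: [-1.0, 4.3, -1.6]
width: 0.158
gripper_force: 50.1
t: 6.9
tool_pos: [0.5294, 0.1888, 0.1996]
tool_rot: [-0.59, -3.082, -0.001]
contact_force: [-10.5, 3.1, 7.9]
width: 0.16
gripper_force: 51.2
```

```bash
python3 -c "
from h import *
im=r.get_image('scene');a=cv2.resize(im[185:255,310:380],(560,560),interpolation=2);cv2.imwrite('pics/s2.png',a[:,:,::-1])"
```

```text
(no output)
```

View pics/s2.png

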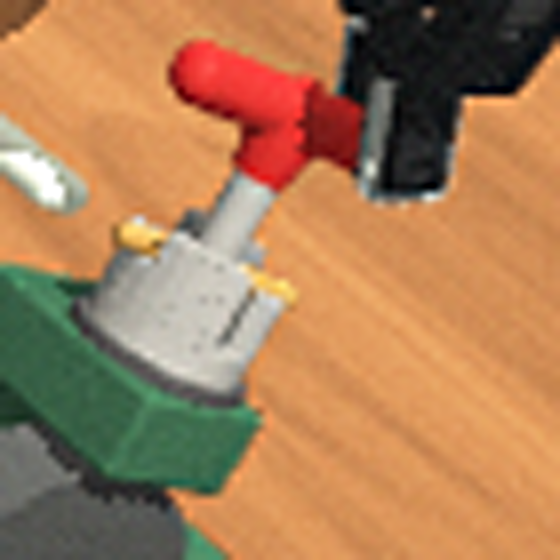

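The brass pin's ends are sunk in the crown, with the handle turned about 70°. I'll release, back off upward and check that it stays.

```bash
python3 -m pendant '[[0,[0.0005,-0.0002,-0.0009],0],[0.5,[0,0,0],0],[0.5,[0,0,0],0],[0.5,[0,0,0],0],[0.5,[0,0,0],0],[0.5,[0,0,-0.01],0],[0.5,[0,0,-0.02],0],[0.5,[0,0,-0.03],0],[0.5,[0,0,-0.04],0],[0,[0,0,0],0],[0,[0,0,0],0]]'; python3 look.py 3; python3 -c "
from h import *
import numpy as np
im=r.get_image('scene');w=np.load('pics/w3.npz')['im']
a=cv2.resize(im[175:255,300:380],(400,400),interpolation=2);b=cv2.resize(w,(533,400))
cv2.imwrite('pics/s3.png',np.hstack([a[:,:,::-1],b[:,133:,::-1]]))"
```

```text
t: 8.05
tool_pos: [0.5315, 0.1879, 0.3016]
tool_rot: [0.591, 3.082, 0.002]
contact_force: [-0.4, 0.3, -0.9]
width: 0.167
gripper_force: 0.0
[0.53146215 0.18793344 0.30162396] 1333.5 ((259.0, 227.0), (80.0, 22.0), 90.0) [248 187] [270 267]
```

View pics/s3.png

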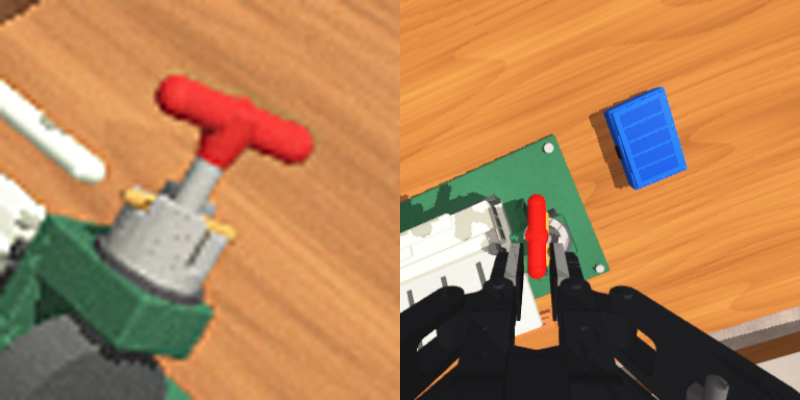

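The plunger stays retracted with the handle turned 70°, the pin is in the crown, and the grip axis is aligned with the bar. Next I'll move over the push spot.

```bash
python3 - <<'E'
from h import *
cs=r.calibration('scene');w=np.load('pics/w3.npz')
a=tri([(cs,(335.5,194.2)),(w,(259,264))]);b=tri([(cs,(358.2,203.8)),(w,(259,191))]);print(a,b,(a[0]+b[0])/2)
E
python3 -m pendant '[[0,[-0.0415,-0.0205,0],0],[0,[-0.0415,-0.0205,0],0],[0,[-0.0415,-0.0205,0],0],[0,[-0.0415,-0.0205,0],0],[0,[-0.0415,-0.0205,0],0],[0,[0,0,0.015],8.3],[0,[0,0,0.015],8.3],[0,[0,0,0.015],8.3],[0,[0,0,0.015],8.3],[0,[0,0,0.015],8.3],[0,[0,0,0.015],8.3],[0,[0,0,0.015],8.3],[0,[0,0,0.015],8.3],[0,[0,0,0],0],[0,[0,0,0],0]]'
```

```text
(array([0.57777389, 0.17089722, 0.23574122]), [np.float64(1.2093347404281285), np.float64(2.7242103133466062)]) (array([0.52780276, 0.18875275, 0.20580054]), [np.float64(0.7680522571339017), np.float64(1.6291004703221321)]) [0.55278833 0.17982499 0.22077088]
t: 9.65
tool_pos: [0.6846, 0.0159, 0.178]
tool_rot: [-2.178, -2.26, 0.003]
contact_force: [0.1, -0.4, 0.5]
width: -0.002
gripper_force: 0.0
```

```bash
python3 -m pendant '[[0,[0,0.002,0.01],0],[0,[0,0,0.01],0],[0,[0,0,0.008],0],[0,[0,0,0.003],0],[0,[0,0,0.002],0],[0,[0,0,0],0],[0,[0,0,0],0]]'; python3 -m pendant '[[0,[0,0,0.0015],0],[0,[0,0,0.0015],0],[0,[0,0,0],0],[0,[0,0,0],0]]'
```

```text
t: 10.35
tool_pos: [0.6877, 0.0159, 0.1469]
tool_rot: [2.184, 2.258, 0.001]
contact_force: [0.1, 0.4, 0.6]
width: -0.001
gripper_force: 0.0
t: 10.75
tool_pos: [0.6885, 0.0159, 0.1452]
tool_rot: [2.183, 2.256, 0.003]
contact_force: [0.1, 0.4, 5.5]
width: 0.0
gripper_force: 2.4
```

```bash
python3 -m pendant '[[0,[0,0.0008,0.0015],0],[0,[0,0.0009,0.0015],0],[0,[0,0.0009,0.0015],0],[0,[0,0.0009,0.0015],0],[0,[0,0.0009,0.0015],0],[0,[0,0.0009,0.0015],0]]'; python3 -m pendant '[[0,[0,0.0009,0.0015],0],[0,[0,0.0008,0.0015],0],[0,[0,0.0008,0.0015],0],[0,[0,0.0008,0.0015],0],[0,[0,0.0007,0.0015],0],[0,[0,0.0007,0.0015],0]]'
```

```text
t: 11.35
tool_pos: [0.6943, 0.0161, 0.1368]
tool_rot: [2.182, 2.256, 0.004]
contact_force: [0.3, 0.3, 7.3]
width: -0.002
gripper_force: 3.5
t: 11.95
tool_pos: [0.699, 0.0163, 0.1278]
tool_rot: [2.182, 2.256, 0.004]
contact_force: [0.5, 0.7, 6.8]
width: 0.002
gripper_force: 3.5
```

```bash
python3 -m pendant '[[0,[0,0.0006,0.0015],0],[0,[0,0.0006,0.0015],0],[0,[0,0.0006,0.0015],0],[0,[0,0.0005,0.0015],0],[0,[0,0.0005,0.0015],0],[0,[0,0.0005,0.0015],0],[0,[0,0.0004,0.0015],0],[0,[0,0.0004,0.0015],0]]'; python3 -m pendant '[[0,[0,0.0003,0.0015],0],[0,[0,0.0003,0.0015],0],[0,[0,0.0003,0.0015],0],[0,[0,0.0002,0.001],0],[0,[0,0.0002,0.001],0],[0,[0,0.0001,0.001],0]]'; python3 -m pendant '[[0,[0,0,0.001],0],[0,[0,0,0.001],0],[0,[0,0,0.001],0],[0,[0,0,0.001],0]]'
```

```text
t: 12.75
tool_pos: [0.7033, 0.0165, 0.1158]
tool_rot: [2.182, 2.256, 0.005]
contact_force: [0.1, 1.5, 6.7]
width: -0.003
gripper_force: 3.4
t: 13.35
tool_pos: [0.7049, 0.0165, 0.1083]
tool_rot: [2.182, 2.255, 0.005]
contact_force: [1.5, 0.4, 5.8]
width: -0.002
gripper_force: 3.3
t: 13.75
tool_pos: [0.7054, 0.0165, 0.1046]
tool_rot: [2.181, 2.255, 0.006]
contact_force: [2.7, 0.2, 7.7]
width: 0.004
gripper_force: 3.3
```

```bash
python3 -m pendant '[[0,[0,0,0.001],0],[0,[0,0,0.001],0],[0,[0,0,0.001],0]]'; python3 -m pendant '[[0,[0,0,0.001],0],[0,[0,0,0.001],0],[0,[0,0,0],0]]'
```

```text
t: 14.05
tool_pos: [0.7057, 0.0166, 0.1018]
tool_rot: [2.181, 2.255, 0.007]
contact_force: [1.9, 1.1, 7.1]
width: 0.001
gripper_force: 3.5
t: 14.35
tool_pos: [0.7057, 0.0165, 0.101]
tool_rot: [2.181, 2.254, 0.007]
contact_force: [-1.2, 2.0, 12.6]
width: 0.0
gripper_force: 6.2
```

```bash
python3 -m pendant '[[0,[0,0,0.0015],0],[0,[0,0,0.0015],0],[0,[0,0,0],0],[0,[0,0,0],0]]'
```

```text
t: 14.75
tool_pos: [0.7059, 0.0165, 0.1009]
tool_rot: [2.18, 2.254, 0.007]
contact_force: [-7.4, 0.7, 25.2]
width: 0.002
gripper_force: 12.8
```

```bash
python3 -m pendant '[[0,[0,0,-0.01],0],[0,[0,0,-0.04],0],[0,[0,0,-0.05],0],[0,[0,0,-0.05],0],[0,[0,0,-0.046],0],[0.3,[0.0356,-0.034,0],0],[0.5,[0.0356,-0.034,0],0],[0.5,[0.0356,-0.034,0],0],[0.5,[0.0356,-0.034,0],0],[0.5,[0.0356,-0.034,0],0],[0.5,[0,0,0],-8.3],[0.5,[0,0,0],-8.3],[0.5,[0,0,0],-8.3],[0.5,[0,0,0],-8.3],[0.5,[0,0,0],-8.3],[0.5,[0,0,0],-8.3],[0.5,[0,0,0],-8.3],[0.5,[0,0,0],-8.3],[0.5,[0,0,0],0],[0.5,[0,0,0],0]]'; python3 look.py 4
python3 - <<'E'
from h import *
im=r.get_image('scene');a=cv2.resize(im[175:335,180:380],(500,400),interpolation=2);b=cv2.resize(np.load('pics/w4.npz')['im'][100:300,180:340],(300,400))
cv2.imwrite('pics/s4.png',np.hstack([a,b])[:,:,::-1])
E
```

```text
t: 16.75
tool_pos: [0.527, 0.1887, 0.2897]
tool_rot: [-0.597, -3.084, 0.0]
contact_force: [0.7, 0.3, 0.9]
width: 0.499
gripper_force: 0.0
[0.52704666 0.18866114 0.28973859] 1432.5 ((260.0, 238.0), (84.0, 22.0), 90.0) [249 196] [271 280]
```

View pics/s4.png

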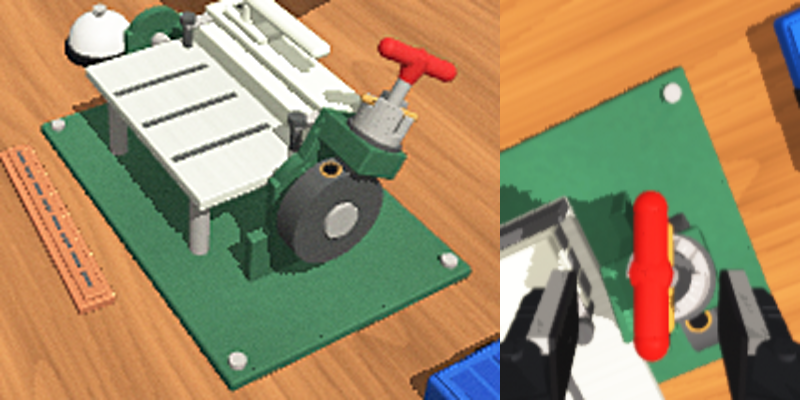

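The board lies level on its posts, and the plunger is still retracted at (418,60) in the composite. The bar sits vertical between the pads in the wrist view. I'll regrip, lift, twist back and lower.

```bash
python3 -m pendant '[[0.5,[-0.0028,0.0011,0.03],0],[0.5,[0,0,0.03],0],[0.5,[0,0,0.02],0],[0.5,[0,0,0.0105],0],[0.5,[0,0,0],0],[0.5,[0,0,0],0],[0,[0,0,0],0],[0,[0,0,0],0],[0,[0,0,0],0],[0,[0,0,0],0],[0,[0,0,0],0],[0,[0,0,0],0]]' 50; python3 -m pendant '[[0,[0.0009,-0.0004,-0.0017],0],[0,[0.0009,-0.0004,-0.0017],0],[0,[0.0009,-0.0004,-0.0017],0],[0,[0.0005,-0.0002,-0.0009],0],[0,[0,0,0],0],[0,[0,0,0],0],[0,[0,0,0],0]]'
```

```text
t: 18.05
tool_pos: [0.531, 0.1886, 0.2012]
tool_rot: [0.591, 3.083, 0.001]
contact_force: [-1.3, -1.2, 6.0]
width: 0.161
gripper_force: 48.9
t: 18.75
tool_pos: [0.5288, 0.1884, 0.2047]
tool_rot: [0.591, 3.081, 0.002]
contact_force: [11.4, 0.6, -10.2]
width: 0.16
gripper_force: 48.8
```

```bash
python3 -m pendant '[[0,[0.0007,-0.0003,-0.0013],0],[0,[0.0007,-0.0003,-0.0013],0],[0,[0,0,0],0],[0,[0,0,0],0]]'
python3 - <<'E'
import numpy as np
e=25;p=np.radians(np.linspace(70,0,13))
P=e*np.stack([-.866*np.sin(p),np.cos(p),-.5*np.sin(p)],1);ps=np.arctan2(.866*np.sin(p),np.cos(p))
for i in range(12):
    d=P[i+1]-P[i];s=ps[i];print(np.round([d@[-np.sin(s),np.cos(s),0],d@[np.cos(s),np.sin(s),0],-d[2],-np.degrees(ps[i+1]-s)],2))
E
```

```text
t: 19.15
tool_pos: [0.5274, 0.1883, 0.2072]
tool_rot: [0.591, 3.081, 0.002]
contact_force: [13.3, 0.3, -10.3]
width: 0.161
gripper_force: 48.8
[ 0.12  2.49 -0.5   6.41]
[ 0.16  2.46 -0.61  6.25]
[ 0.2   2.43 -0.72  6.08]
[ 0.22  2.4  -0.82  5.91]
[ 0.22  2.36 -0.92  5.74]
[ 0.21  2.33 -1.    5.58]
[ 0.19  2.3  -1.08  5.44]
[ 0.15  2.27 -1.14  5.31]
[ 0.11  2.24 -1.19  5.21]
[ 0.06  2.23 -1.23  5.13]
[-0.    2.21 -1.26  5.08]
[-0.06  2.2  -1.27  5.06]
```

```bash
python3 -m pendant '[[0,[0.0001,0.0025,-0.0005],6.4],[0,[0.0002,0.0025,-0.0006],6.3],[0,[0.0002,0.0024,-0.0007],6.1],[0,[0.0002,0.0024,-0.0008],5.9],[0,[0.0002,0.0024,-0.0009],5.7],[0,[0.0002,0.0023,-0.001],5.6],[0,[0,0,0],0],[0,[0,0,0],0]]'; python3 -m pendant '[[0,[0.0002,0.0023,-0.0011],5.4],[0,[0.0002,0.0023,-0.0011],5.3],[0,[0.0001,0.0022,-0.0012],5.2],[0,[0.0001,0.0022,-0.0012],5.1],[0,[0,0.0022,-0.0013],5.1],[0,[-0.0001,0.0022,-0.0013],4.5],[0,[0,0,0],0],[0,[0,0,0],0]]'
```

```text
t: 19.95
tool_pos: [0.5345, 0.2012, 0.2113]
tool_rot: [1.515, 2.75, 0.004]
contact_force: [11.5, 3.1, -10.8]
width: 0.156
gripper_force: 48.7
t: 20.75
tool_pos: [0.5475, 0.2066, 0.2191]
tool_rot: [2.187, 2.253, 0.009]
contact_force: [12.0, 4.9, -10.0]
width: 0.158
gripper_force: 49.0
```

```bash
python3 -m pendant '[[0,[0,0.002,0.0035],0],[0,[0,0.002,0.0035],0],[0,[0,0,0],0],[0,[0,0,0],0]]'; python3 -m pendant '[[0,[0,0.002,0.0035],0],[0,[0,0.002,0.0035],0],[0,[0,0,0],0],[0,[0,0,0],0]]';python3 -m pendant '[[0,[0,0.001,0.0017],0],[0,[0,0,0],0],[0,[0,0,0],0]]'
```

```text
t: 21.15
tool_pos: [0.5514, 0.2068, 0.2124]
tool_rot: [2.186, 2.253, 0.009]
contact_force: [10.9, 4.6, -8.4]
width: 0.161
gripper_force: 49.3
t: 21.55
tool_pos: [0.5552, 0.2069, 0.206]
tool_rot: [2.187, 2.253, 0.009]
contact_force: [8.9, 3.1, -5.0]
width: 0.157
gripper_force: 49.6
t: 21.85
tool_pos: [0.5555, 0.207, 0.2056]
tool_rot: [2.187, 2.254, 0.007]
contact_force: [4.2, 4.8, 3.0]
width: 0.158
gripper_force: 49.9
```

```bash
python3 -m pendant '[[0.5,[0,0,0],0],[0.5,[0,0,0],0],[0.5,[0,0,0],0],[0.5,[0,0,0],0],[0.5,[0,0,-0.01],0],[0.5,[0,0,-0.02],0],[0.5,[0,0,-0.03],0],[0.5,[0,0,-0.035],0],[0.5,[0,0,0],0],[0.5,[0,0,0],0]]'; python3 look.py 5
python3 - <<'E'
from h import *
for n,roi in (('scene',(325,185,365,220)),('side',(285,190,310,230))):
    a=redmask(np.load(f'pics/{n}0.npy'),roi);im=r.get_image(n);b=redmask(im,roi);np.save(f'pics/{n}5.npy',im)
    for m in (a,b):
        ys,xs=np.nonzero(m);print(n,len(xs),xs.min(),xs.max(),ys.min(),ys.max(),xs.mean().round(2),ys.mean().round(2))
E
```

```text
t: 22.85
tool_pos: [0.5548, 0.2058, 0.301]
tool_rot: [2.187, 2.253, 0.004]
contact_force: [-0.7, -0.4, -0.2]
width: 0.497
gripper_force: 0.0
[0.55479818 0.20579568 0.30103677] 1208.0 ((263.5810546875, 223.93064880371094), (72.32649993896484, 25.285959243774414), 88.09085083007812) [250 188] [276 260]
scene 285 331 357 193 214 343.53 204.42
scene 297 330 358 193 215 343.49 204.35
side 141 290 299 201 222 295.46 212.04
side 164 290 299 200 223 295.71 211.7
```

The handle is back at its starting image position: 0.1 px off in the scene view and about 0.4 px in the side view, so the plunger is home. Handing in.

```bash
python3 -c "
from rig import r
print(r.sign_off())"
```

```text
the job is handed in; nothing more can be done
None
```

The board is level on its rests and the plunger is back home in the level hole. It was pulled, parked in its rest notch, held there while the board was lowered at about 15 mm/s, then turned back. I handed the job in at about 23 s of the 64 s; the judge's result isn't shown to me, and the other items on the counter were not touched.

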